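Seat the cross-lug drive adapter in the torque tester

ROBOT

A 6-joint arm with a two-finger parallel gripper is mounted at the origin on the work surface. World frame = base frame: x ahead of the robot, y to its left, z up, the work surface at z = 0. Lengths are in m, angles in rad, forces in N, time in s.
With the tool pointing down it reaches from about 0.35 to 0.725 m from the base axis. Payload 4.3 kg.
Tool frame: the origin (TCP) lies midway between the tips of the shut fingers; the grasp point (between the pads) lies 19 mm behind it; z points along the fingers, y is the direction in which the jaws open and shut (so a half turn about z gives the same grasp; the last joint's range is limited). The gripper opens to 85 mm and grips with 20 to 120 N. Pads are 22 mm wide; open, the fingers measure 114 mm over their backs; the gripper's body (76 mm by 85 mm) begins 54 mm behind the grasp point. The pads swing forward as they close: fully open they stand 13 mm farther back than shut.
Start: joints at [-1.284, 0.377, 0.081, 1.274, 0, 1.46], TCP at [0.222, -0.53, 0.231] pointing down, gripper open.
Joint ranges: [-2.72, 2.72], [-0.84, 1.66], [-1.02, 1.22], [-1.77, 2.12], [-1.37, 1.28], [-3.14, 3.14]. Speed limits (rad/s): [2.57, 2.57, 3.14, 3.14, 3.14, 3.14].

INTERFACE

Orientations are given as a unit quaternion [x, y, z, w].
In Python, from rig import telemetry, viewer, order gives the robot as it stands.
- The arm moves only by the tool carry_out, never from a script. Its argument "moves" is a list of rows, each an object of numbers: "claw": the closure, from -1 (fully open) to 1 (shut), so that 0 is half open; "dx", "dy", "dz": the shift along the tool's x, y, z in m; "roll": the turn about the tool's z in rad. A call has 1 to 8 rows; each row shifts and turns the commanded pose from where the row before left it, along the tool's axes as they then stand; what a row does not reach is not made up. A row lasts 1/8 s, in which the tool goes at most 62.5 mm and 10.7 degrees, less where a joint would pass 70% of its speed; a pose out of reach is approached as far as the arm can. A call with a gripper value outside its range is refused whole. The fingers move at their own pace and stop on an object; "force" is the grip in N (left out, the last holds). Time passes only in rows, so rows that do not move let the fingers close. It gives the time, the measured TCP pose, the force and the opening at its end, in the units of the state.
- telemetry.observe(): the state, without advancing time (a new reading comes with each control period).
- viewer.snapshot(name): name is "scene" or "side" or "wrist"; returns the picture (384x512x3 uint8, red, green, blue); there is no depth.
- viewer.calibration(name): a dict with "camera_matrix" (3x3 intrinsics, pixels), "rvec" (rotation vector, rad) and "tvec" (3), from world to camera coordinates, as OpenCV has them. Camera axes: x right, y down, z forward; pixel columns grow to the right and rows downward; lengths in m; the calibration is good to about 2 mm. A picture is of the moment at which its call begins: read the wrist's pose just before it. calibration takes no time and is no camera call; for the wrist camera it gives the pose at the moment of the call.
- order.job_done(): hands the job in, once; it reports no verdict.
The state is a dict: "clock": time; "q": joint angles; "joint_vel": joint speeds; "effort": joint torques, N m; "ee_pos": TCP position; "eef_rot": TCP orientation; "wrist_force": force on the tool from outside, world axes, zero at the start; "moment": the same for the moment, N m; "gripper_width": opening from 0.0 (shut) to 1.0 (fully open).
Only numpy, scipy, OpenCV 4.12 (cv2) and the standard library are available. Lean on these libraries where they do the work, as an engineer would, in place of code of your own. Each camera call takes 0.05 s, during which the arm holds its last target.

TASK

Take the blue-banded drive adapter from the rack and set it lugs-down in the collar of the torque tester; turn it under light pressure until its lugs drop into the spindle's cross slots, press it gently fully home and let go. Then press the tester's green button all the way in and let it go again. The tester is delicate: never press or twist the adapter on it with more than 25 N, so stop turning as soon as the lugs drop in, and leave the yellow-banded adapter standing in its bay.

Things in the scene. Friction and masses are not known exactly. Their poses are not given: they have to be found in the camera images.
- adapter_center (a point): Blue-banded drive adapter, steel, about 0.3 kg, 90 mm tall, upright in a bay of the rack; point on its axis, half-way up; z up. Square grip 18 x 18 mm from 24 to 90 mm above its foot, flats facing its x and y axes, so jaws closed on the flats line up with the lugs. Hold it 23 mm above this point to keep the fingers clear of the collar. Yaw repeats every quarter turn.
- adapter: The same adapter; origin at the centre of its foot, z up. Foot: cross lugs, two bars along its x and y axes, each 36 mm tip to tip, 6 mm wide, 9 mm tall. Above the lugs a blue disc, 42 mm across, from 9 to 24 mm above the foot, lower edge chamfered 3 mm.
- other_center (a point): Yellow-banded adapter, same outer size, plain round foot; point half-way up. It stays in its bay.
- rack: Fixed rack, two square open bays 47 mm either side of its origin (underside centre, on the table) along its y axis. Bay floors are 9 mm above the table; bay walls reach 24 mm above the table, 68 mm square outside, 6 mm thick. Which adapter is in which bay varies.
- tester: Fixed torque tester: grey console 160 (x) x 250 (y) x 40 mm high, origin at the centre of its underside, z up. On it a dark steel collar with the brass spindle inside, and the green button. The spindle's slot angle does not give way, but the spindle floats on a spring: about 4.5 N to start moving down, then 2 N per mm, 4 mm of travel to a hard stop.
- socket (a point): On the axis of collar and spindle, at the nominal height of the spindle's brass face (60 mm above the table); axes as the tester's. The true face is up to 3 mm higher or lower (not measured). Lugs riding on the face: adapter's centre 45 mm above the face. Fully home, disc on the face and lugs in the slots: 36 mm above the face, so 33 to 39 mm above this point.
- slots (a point): Same place as the socket point, same axes as the tester (it does not turn with the slots). Cross slots in the brass face, 8.5 mm wide, 14 mm deep. They stand up to 35 degrees either way of these x and y axes; not measured: feel it, or see it from above. Lugs within 3 degrees of the slots enter: the spring lifts the spindle and the load on the hand falls away; turning on then overloads it.
- collar_rim (a point): Centre of the rim of the fixed collar, 25 mm above the socket point, on the same axis. Mouth about 55 mm across, narrowing in the top 7 mm to a bore of 44 mm.
- button_top (a point): Centre of the top of the green push button (26 mm across) on the console; z up.
- button (a joint): Travel of the green button in m: 0 up, 0.006 fully pressed (about 4 N); it springs back.
Things that resemble listed ones, but are neither listed nor needed, are in the scene too. Leave any orange, pink or purple look-alike of the adapter alone.

How it is judged:
By the outcome, as a careful person would: the job done as asked, in the order asked, and still so for the second after the job is handed in, with the robot touching nothing.
It also fails if it takes over 72 s, if anything falls off the work surface, if the arm or the gripper's body presses on something with over 40 N, if the wrist force passes 120 N, or if a joint passes its speed limit or range.

## Working session

There is one attempt and no reset: what is moved stays moved. The work goes in short steps, Python scripts to look and compute and a tool call to move; the robot and the scene stay as the last step left them, time stands still between calls to the robot, and variables do not carry over. Pictures are saved under pics/ and viewed, and the job is handed in when it is done.

Besides the shell and the picture viewer there is one more tool, called after "Request:" as name(argument=value, ...), one argument or row to a line, values as JSON. carry_out: Moves the arm, as the interface text tells. Its arguments: {"type":"object","properties":{"moves":{"type":"array"},"force":{"type":"number"}},"required":["moves"]}

```bash
mkdir -p pics; ls
python3 - <<'E'
from rig import telemetry, viewer
import cv2
print(telemetry.observe())
for n in ["scene","side","wrist"]:
    c=viewer.calibration(n); print(n,c)
    cv2.imwrite(f"pics/{n}0.png",viewer.snapshot(n)[:,:,::-1])
E
```

```text
pics
{'clock': 0.0, 'q': array([-1.28428771e+00,  3.78098488e-01,  7.96524013e-02,  1.27440247e+00,
        1.82946864e-05,  1.46049802e+00]), 'joint_vel': array([ 6.56064940e-04, -6.62260652e-04,  7.83655791e-05, -4.07085311e-04,
        2.40331164e-04, -9.09100828e-04]), 'effort': array([-1.32965284e-03, -4.63602555e+01,  2.69877309e+01,  2.09074421e-02,
       -3.50026803e-04,  2.05309493e-05]), 'ee_pos': array([ 0.22205164, -0.52969476,  0.23035092]), 'eef_rot': array([ 9.80381997e-01,  1.97104253e-01, -8.11772375e-05, -1.02293975e-03]), 'wrist_force': array([ 0.13430931,  0.13168093, -0.10001408]), 'moment': array([ 0.00991521,  0.02946791, -0.00405587]), 'gripper_width': 1.0002591464501063}
scene {'camera_matrix': array([[488.04568422,   0.        , 255.82514937],
       [  0.        , 488.04568422, 192.8715429 ],
       [  0.        ,   0.        ,   1.        ]]), 'rvec': array([ 1.79234927,  2.06522738, -0.54120176]), 'tvec': array([ 0.12542525, -0.37854555,  1.46842947])}
side {'camera_matrix': array([[385.66653075,   0.        , 251.6886184 ],
       [  0.        , 385.66653075, 188.47872782],
       [  0.        ,   0.        ,   1.        ]]), 'rvec': array([ 0.3216157 , -2.84051413,  1.07489434]), 'tvec': array([0.47882182, 0.17291577, 0.95646176])}
wrist {'camera_matrix': array([[268.58642924,   0.        , 254.54538617],
       [  0.        , 268.58642924, 191.50567914],
       [  0.        ,   0.        ,   1.        ]]), 'rvec': array([-2.39410826,  1.59324158,  0.24864532]), 'tvec': array([-0.57479282, -0.03922177,  0.38118357])}
```

View pics/scene0.png

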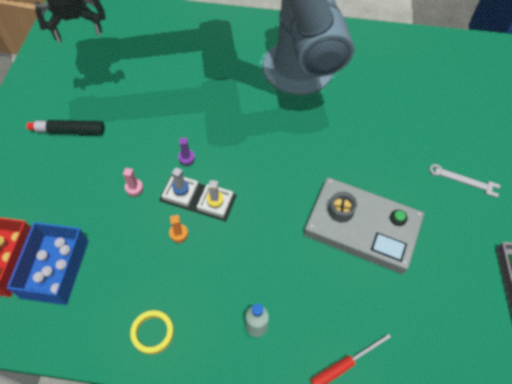

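View pics/side0.png

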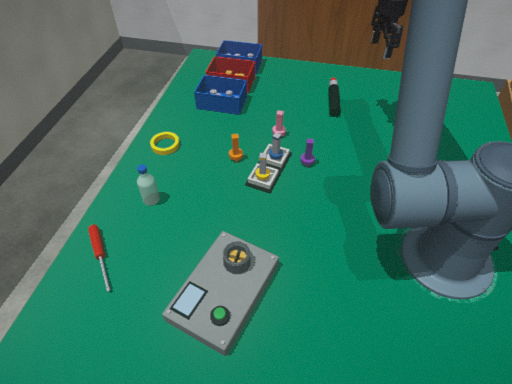

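View pics/wrist0.png

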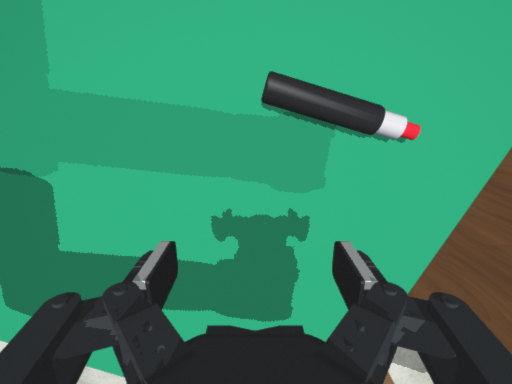

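The scene view shows the blue adapter in the rack at about (180,188), with yellow beside it at (215,198). The tester's collar is at (342,205) and its green button at (400,216). Purple, pink and orange look-alikes stand near the rack. Next I'll measure coarse positions.

```bash
cat > h.py <<'E'
import numpy as np, cv2
from rig import telemetry, viewer
from scipy.spatial.transform import Rotation as R
def cast(cal,uv,z):
    K=cal['camera_matrix'];Rm=cv2.Rodrigues(cal['rvec'])[0];t=cal['tvec']
    d=Rm.T@np.linalg.solve(K,np.array([uv[0],uv[1],1.]));o=-Rm.T@t
    return o+d*(z-o[2])/d[2]
def ray(cal,uv):
    K=cal['camera_matrix'];Rm=cv2.Rodrigues(cal['rvec'])[0];t=cal['tvec']
    d=Rm.T@np.linalg.solve(K,np.array([uv[0],uv[1],1.]));return -Rm.T@t,d/np.linalg.norm(d)
def two(c1,u1,c2,u2):
    a,d=ray(c1,u1);b,e=ray(c2,u2)
    s=np.linalg.lstsq(np.c_[d,-e],b-a,rcond=None)[0]
    p,q=a+s[0]*d,b+s[1]*e;return (p+q)/2,np.linalg.norm(p-q)
def mask(im,lo,hi):
    return cv2.inRange(cv2.cvtColor(im,cv2.COLOR_RGB2HSV),np.array(lo),np.array(hi))
def blobs(m,amin=15):
    n,l,s,c=cv2.connectedComponentsWithStats(m)
    return [(tuple(np.round(c[i],1)),tuple(s[i])) for i in range(1,n) if s[i][4]>=amin]
def proj(cal,p):
    return cv2.projectPoints(np.array([p],float),cal['rvec'],cal['tvec'],cal['camera_matrix'],None)[0].ravel()
def pose():
    s=telemetry.observe();return s
E
python3 - <<'E'
from h import *
for n in["scene","side"]:
    im=cv2.imread(f"pics/{n}0.png")[:,:,::-1].copy();c=viewer.calibration(n)
    print(n)
    for nm,lo,hi,z in [("blue",(105,120,60),(125,255,255),.025),("yel",(22,150,120),(32,255,255),.025),("green",(55,150,100),(68,255,255),.052),("brass",(15,90,80),(30,220,255),.06)]:
        for b in blobs(mask(im,lo,hi)):
            if b[1][4]<2000: print(nm,b,cast(c,b[0],z).round(3))
s=cv2.imread("pics/scene0.png");d=cv2.imread("pics/side0.png")
a=cv2.resize(s[130:260,110:260],None,fx=4,fy=4,interpolation=2);cv2.imwrite("pics/z1.png",a)
a=cv2.resize(s[170:280,290:440],None,fx=5,fy=5,interpolation=2);cv2.imwrite("pics/z2.png",a)
a=cv2.resize(d[220:355,155:290],None,fx=4,fy=4,interpolation=2);cv2.imwrite("pics/z3.png",a)
E
```

```text
scene
blue ((np.float64(503.6), np.float64(9.7)), (np.int32(496), np.int32(0), np.int32(16), np.int32(21), np.int32(123))) [-0.327  0.635  0.025]
blue ((np.float64(507.5), np.float64(25.7)), (np.int32(500), np.int32(19), np.int32(12), np.int32(13), np.int32(77))) [-0.252  0.638  0.025]
blue ((np.float64(473.3), np.float64(24.6)), (np.int32(470), np.int32(21), np.int32(8), np.int32(7), np.int32(16))) [-0.24   0.531  0.025]
blue ((np.float64(180.7), np.float64(189.7)), (np.int32(173), np.int32(183), np.int32(14), np.int32(11), np.int32(66))) [ 0.484 -0.25   0.025]
blue ((np.float64(256.9), np.float64(309.9)), (np.int32(252), np.int32(305), np.int32(11), np.int32(11), np.int32(97))) [ 0.759 -0.02   0.025]
yel ((np.float64(215.3), np.float64(203.1)), (np.int32(210), np.int32(198), np.int32(11), np.int32(8), np.int32(29))) [ 0.509 -0.157  0.025]
brass ((np.float64(15.1), np.float64(22.3)), (np.int32(0), np.int32(0), np.int32(44), np.int32(53), np.int32(1539))) [ 0.006 -0.854  0.06 ]
brass ((np.float64(215.0), np.float64(200.1)), (np.int32(207), np.int32(192), np.int32(16), np.int32(15), n
[... 3448 characters left out ...]
at64(164.5), np.float64(143.1)), (np.int32(151), np.int32(132), np.int32(28), np.int32(23), np.int32(337))) [ 0.803 -0.187  0.06 ]
brass ((np.float64(234.7), np.float64(148.5)), (np.int32(229), np.int32(134), np.int32(14), np.int32(28), np.int32(139))) [ 0.592 -0.21   0.06 ]
brass ((np.float64(262.2), np.float64(174.1)), (np.int32(255), np.int32(168), np.int32(15), np.int32(12), np.int32(114))) [ 0.491 -0.126  0.06 ]
brass ((np.float64(232.9), np.float64(254.9)), (np.int32(229), np.int32(249), np.int32(9), np.int32(13), np.int32(81))) [0.503 0.143 0.06 ]
brass ((np.float64(241.4), np.float64(256.0)), (np.int32(237), np.int32(251), np.int32(9), np.int32(11), np.int32(62))) [0.483 0.141 0.06 ]
```

View pics/z1.png

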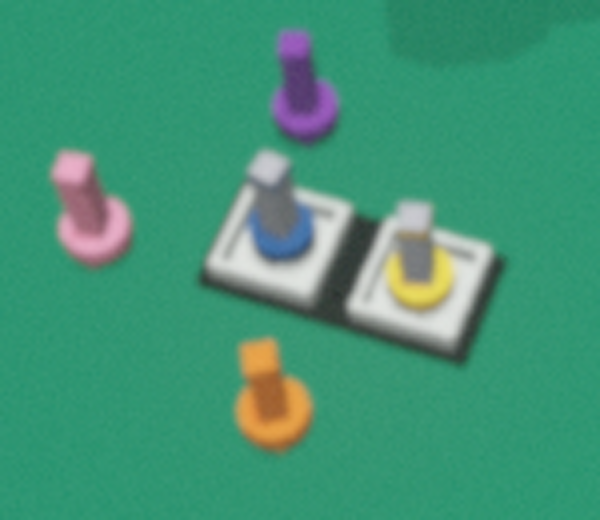

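View pics/z2.png

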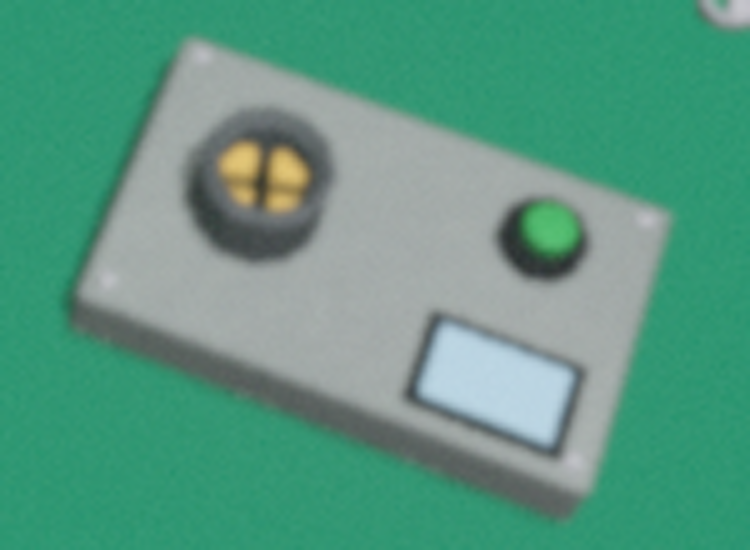

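```bash
cat >> h.py <<'E'
def plan(tx,ty,tz,yaw=None):
    """deltas in the tool frame from measured pose; yaw = world angle of tool x"""
    s=telemetry.observe();Rm=R.from_quat(s['eef_rot']).as_matrix()
    d=Rm.T@(np.array([tx,ty,tz])-s['ee_pos'])
    y=np.arctan2(Rm[1,0],Rm[0,0]);out=dict(d=d.round(4),yaw=round(float(y),4))
    if yaw is not None:
        # roll first r, then shift: give both
        r=-( (yaw-y+np.pi)%(2*np.pi)-np.pi);out['roll']=round(float(r),4)
        R2=Rm@R.from_euler('z',r).as_matrix();out['d_after_roll']=(R2.T@(np.array([tx,ty,tz])-s['ee_pos'])).round(4)
    print(out,s['q'].round(2))
def state():
    s=telemetry.observe();Rm=R.from_quat(s['eef_rot']).as_matrix()
    print('t',round(s['clock'],2),'pos',s['ee_pos'].round(4),'yaw',round(float(np.arctan2(Rm[1,0],Rm[0,0])),4),'tilt',Rm[:,2].round(4),'F',s['wrist_force'].round(2),'M',s['moment'].round(3),'w',round(s['gripper_width'],3))
E
python3 - <<'E'
from h import *
c=viewer.calibration("wrist");Rm=cv2.Rodrigues(c['rvec'])[0];o=-Rm.T@c['tvec']
s=telemetry.observe();Rt=R.from_quat(s['eef_rot']).as_matrix()
print("cam pos tool",Rt.T@(o-s['ee_pos']));print("cam axes in tool\n",(Rt.T@Rm.T).round(3))
state()
# rack edge directions: from white rack corners; top z=.024
im=cv2.imread("pics/scene0.png")[:,:,::-1].copy();c=viewer.calibration("scene")
for uv in [(110+202/4,130+280/4),(110+462/4,130+360/4),(110+503/4,130+258/4)]: print(cast(c,uv,0.0))
for uv in [(110+270/4,130+165/4),(110+415/4,130+213/4)]: print('top',cast(c,uv,0.099))
# tester corners top z=.04
for uv in [(290+190/5,170+38/5),(290+670/5,170+212/5),(290+75/5,170+300/5),(290+585/5,170+495/5)]: print('tester',cast(c,uv,0.04))
print('btn',cast(c,(290+551/5,170+228/5),0.055)); print('rim',cast(c,(290+263/5,170+167/5),0.085))
plan(0.44,-0.23,0.29,yaw=-0.25)
E
```

```text
cam pos tool [ 0.07768059  0.00066118 -0.14393051]
cam axes in tool
 [[-0.001 -0.953 -0.303]
 [ 1.    -0.001  0.   ]
 [-0.001 -0.303  0.953]]
t 0.15 pos [ 0.2221 -0.5298  0.2306] yaw 0.3968 tilt [-4.0e-04  1.5e-03 -1.0e+00] F [ 0.07 -1.   -0.15] M [-0.046 -0.022  0.008] w 1.002
[ 0.50732457 -0.29953963  0.        ]
[ 0.53942775 -0.12782432  0.        ]
[ 0.463915   -0.11420203  0.        ]
top [ 0.47706267 -0.25000144  0.099     ]
top [ 0.49733071 -0.15898087  0.099     ]
tester [0.4045122  0.11165515 0.04      ]
tester [0.46974829 0.34819001 0.04      ]
tester [0.55825402 0.06701516 0.04      ]
tester [0.62258887 0.30471606 0.04      ]
btn [0.49539463 0.28673503 0.055     ]
rim [0.49943983 0.14528736 0.085     ]
{'d': array([ 0.3169, -0.1924, -0.0591]), 'yaw': 0.3968, 'roll': 0.6468, 'd_after_roll': array([ 0.1369, -0.3445, -0.0591])} [-1.28  0.38  0.08  1.27  0.    1.46]
```

Run:
```python
from h import *
plan(0.47,-0.25,0.23,yaw=-0.2)
```

```text
{'d': array([ 0.3368, -0.1623,  0.0009]), 'yaw': 0.3968, 'roll': 0.5968, 'd_after_roll': array([ 0.1874, -0.3235,  0.0009])} [-1.28  0.38  0.08  1.27  0.    1.46]
```

Request:
carry_out(
  moves=[
    {"roll":0.15,"claw":-1},
    {"roll":0.15,"claw":-1},
    {"roll":0.15,"claw":-1},
    {"roll":0.147,"claw":-1},
    {"dx":0.027,"dy":-0.046,"claw":-1},
    {"dx":0.027,"dy":-0.046,"claw":-1},
    {"dx":0.027,"dy":-0.046,"claw":-1},
    {"dx":0.027,"dy":-0.046,"claw":-1},
  ],
)

```text
schema error: expected keys claw, dx, dy, dz, roll
```

Request:
carry_out(
  moves=[
    {"dx":0.027,"dy":-0.046,"claw":-1},
    {"dx":0.027,"dy":-0.046,"claw":-1},
    {"dx":0.025,"dy":-0.047,"claw":-1},
    {"claw":-1},
  ],
)

```text
schema error: expected keys claw, dx, dy, dz, roll
```

Run:
```python
from h import *
state()
c=viewer.calibration("wrist");im=viewer.snapshot("wrist")
np.savez("w1.npz",im=im,**c)
cv2.imwrite("pics/w1.png",cv2.resize(im[:,:,::-1],(800,600),interpolation=2))
```

```text
t 0.15 pos [ 0.2221 -0.5298  0.2306] yaw 0.3968 tilt [-4.0e-04  1.5e-03 -1.0e+00] F [ 0.07 -1.   -0.15] M [-0.046 -0.022  0.008] w 1.002
```

View pics/w1.png

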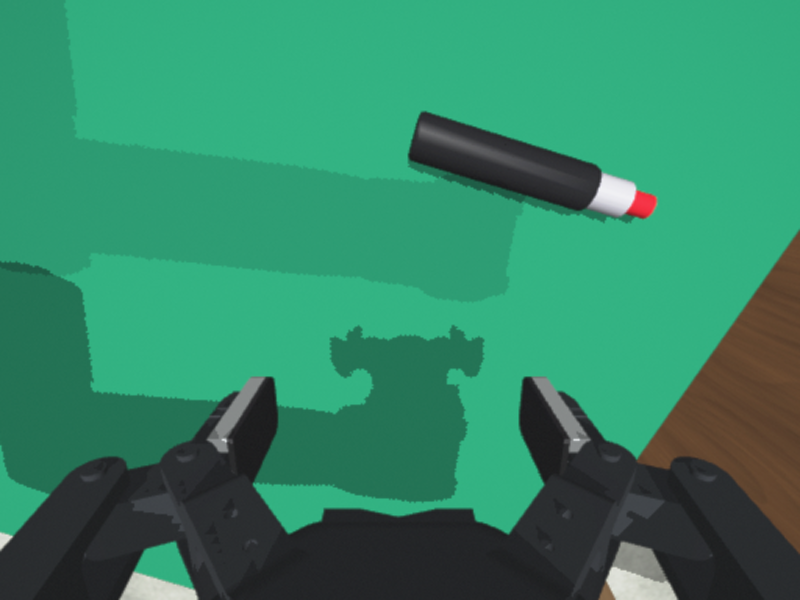

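The moves were refused because every row needs all five keys, so the picture still shows the start pose. I'll send them again in full.

Request:
carry_out(
  moves=[
    {"dx":0,"dy":0,"dz":0,"roll":0.15,"claw":-1},
    {"dx":0,"dy":0,"dz":0,"roll":0.15,"claw":-1},
    {"dx":0,"dy":0,"dz":0,"roll":0.15,"claw":-1},
    {"dx":0,"dy":0,"dz":0,"roll":0.147,"claw":-1},
    {"dx":0.027,"dy":-0.046,"dz":0,"roll":0,"claw":-1},
    {"dx":0.027,"dy":-0.046,"dz":0,"roll":0,"claw":-1},
    {"dx":0.027,"dy":-0.046,"dz":0,"roll":0,"claw":-1},
    {"dx":0.027,"dy":-0.046,"dz":0,"roll":0,"claw":-1},
  ],
)

```text
clock: 1.2
ee_pos: [0.3655, -0.3701, 0.2312]
eef_rot: [0.995, -0.1, 0.0, -0.0]
wrist_force: [0.4, -0.1, -0.3]
gripper_width: 0.996
```

Request:
carry_out(
  moves=[
    {"dx":0.027,"dy":-0.046,"dz":0,"roll":0,"claw":-1},
    {"dx":0.027,"dy":-0.046,"dz":0,"roll":0,"claw":-1},
    {"dx":0.025,"dy":-0.047,"dz":0,"roll":0,"claw":-1},
    {"dx":0,"dy":0,"dz":0,"roll":0,"claw":-1},
  ],
)

```text
clock: 1.7
ee_pos: [0.4714, -0.2481, 0.2311]
eef_rot: [0.995, -0.097, -0.0, -0.0]
wrist_force: [-0.2, -0.8, 0.4]
gripper_width: 1.0
```

Run:
```python
from h import *
state()
c=viewer.calibration("wrist");im=viewer.snapshot("wrist")
np.savez("w1.npz",im=im,**c)
cv2.imwrite("pics/w1b.png",cv2.resize(im[:,:,::-1],(800,600),interpolation=2))
```

```text
t 1.7 pos [ 0.4714 -0.2481  0.2311] yaw -0.1945 tilt [ 1.e-04  8.e-04 -1.e+00] F [-0.24 -0.84  0.37] M [-0.04   0.039 -0.022] w 1.0
```

View pics/w1b.png

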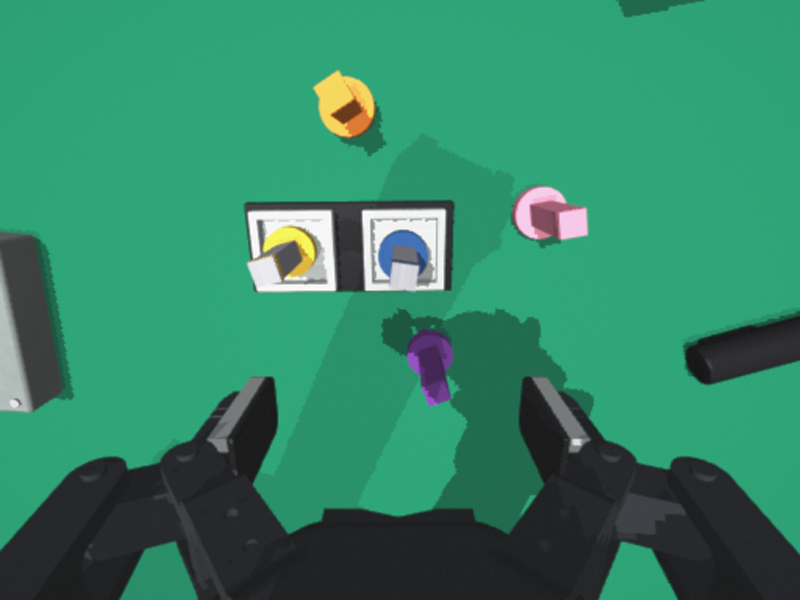

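The wrist view shows the blue adapter at (405,255), its grip top at about (404,276), yellow at (275,262) and purple at (430,365). The rack looks square to the image. Next I'll measure the grip top.

Run:
```python
from h import *
d=np.load("w1.npz");im=d['im'];c={k:d[k] for k in('camera_matrix','rvec','tvec')}
cv2.imwrite("pics/w1z.png",cv2.resize(im[:,:,::-1][120:200,225:295],None,fx=8,fy=8,interpolation=cv2.INTER_NEAREST)[:600])
b=blobs(mask(im,(105,130,60),(125,255,255)),30);print(b)
print('blue disc top',[cast(c,x[0],.033).round(4) for x in b])
g=cv2.cvtColor(im,cv2.COLOR_RGB2HSV)
print(g[170:190,250:270:4].tolist()[::3])
```

```text
[((np.float64(256.9), np.float64(158.7)), (np.int32(243), np.int32(148), np.int32(31), np.int32(28), np.int32(395)))]
blue disc top [array([ 0.4841, -0.2541,  0.033 ])]
[[[110, 62, 153], [120, 8, 219], [120, 7, 224], [120, 8, 218], [118, 15, 210]], [[111, 44, 185], [120, 8, 219], [120, 8, 225], [120, 8, 222], [117, 11, 218]], [[114, 23, 210], [116, 9, 218], [120, 8, 223], [120, 7, 220], [115, 13, 214]], [[117, 13, 212], [117, 11, 218], [120, 8, 222], [120, 8, 220], [116, 10, 196]], [[114, 12, 216], [116, 9, 218], [120, 8, 221], [124, 9, 218], [83, 5, 195]], [[70, 8, 204], [90, 8, 198], [113, 13, 180], [110, 14, 214], [75, 10, 205]], [[79, 182, 146], [79, 180, 146], [79, 182, 146], [79, 182, 146], [79, 180, 146]]]
```

View pics/w1z.png

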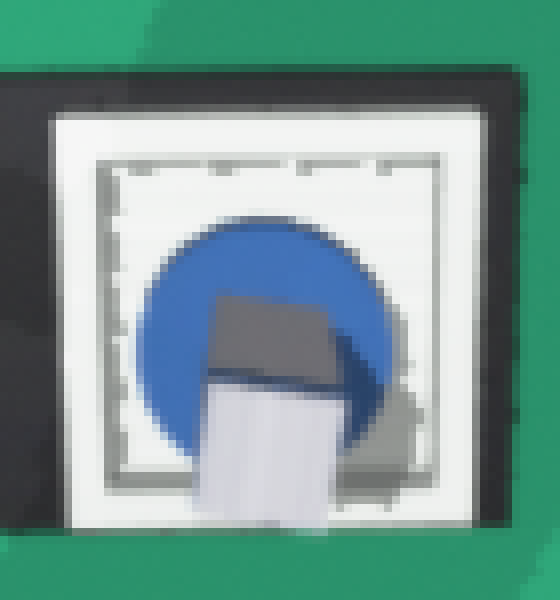

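Run:
```python
from h import *
d=np.load("w1.npz");im=d['im'];c={k:d[k] for k in('camera_matrix','rvec','tvec')}
f=lambda x,y:(225+x/8-.5,120+y/8-.5)
P=[cast(c,f(*p),.099) for p in[(207,376),(345,390),(328,532),(192,510)]]
for i in range(4):
    v=P[(i+1)%4]-P[i];print(P[i].round(4),np.linalg.norm(v).round(4),np.degrees(np.arctan2(v[1],v[0])).round(1))
print('c',np.mean(P,0))
# disc: ellipse fit to outer blue outline excluding the shank: circle top z=.033 (world)
m=mask(im,(105,130,60),(125,255,255))
ct=max(cv2.findContours(m,0,cv2.CHAIN_APPROX_NONE)[0],key=len)[:,0].astype(float)
W=np.array([cast(c,p,.033) for p in ct if p[1]<166])
A=np.c_[2*W[:,:2],np.ones(len(W))];s=np.linalg.lstsq(A,(W[:,:2]**2).sum(1),rcond=None)[0]
print('circle',s[:2],np.sqrt(s[2]+s[0]**2+s[1]**2))
# rack outer top corners z=0.009 plate?
for p in [(525,68),(512,530)]: print('rack corner',cast(c,f(*p),.009))
```

```text
[ 0.4896 -0.2477  0.099 ] 0.0182 -107.1
[ 0.4843 -0.2651  0.099 ] 0.0195 163.0
[ 0.4656 -0.2594  0.099 ] 0.0184 69.3
[ 0.4721 -0.2421  0.099 ] 0.0184 -17.7
c [ 0.47789301 -0.25360005  0.099     ]
circle [ 0.48198922 -0.2548093 ] 0.015022707796813086
rack corner [ 0.51151494 -0.30462768  0.009     ]
rack corner [ 0.43281943 -0.29000358  0.009     ]
```

Run:
```python
from h import *
d=np.load("w1.npz");im=d['im'];c={k:d[k] for k in('camera_matrix','rvec','tvec')}
f=lambda x,y:(225+x/8-.5,120+y/8-.5)
m=mask(im,(105,130,60),(125,255,255))
ct=max(cv2.findContours(m,0,cv2.CHAIN_APPROX_NONE)[0],key=len)[:,0].astype(float)
W=np.array([cast(c,p,.03) for p in ct if p[1]<160 and (p[1]<154 or p[0]<246 or p[0]>272)])
A=np.c_[2*W[:,:2],np.ones(len(W))];s=np.linalg.lstsq(A,(W[:,:2]**2).sum(1),rcond=None)[0]
print('circle',len(W),s[:2],np.sqrt(s[2]+s[0]**2+s[1]**2))
plan(0.479,-0.253,0.058+0.06,yaw=-0.302)
plan(0.479,-0.253,0.058,yaw=-0.302)
```

```text
circle 30 [ 0.47834855 -0.2537557 ] 0.019154030429687857
{'d': array([0.0092, 0.0015, 0.113 ]), 'yaw': -0.1968, 'roll': 0.1052, 'd_after_roll': array([0.0093, 0.0006, 0.113 ])} [-0.61  0.29 -0.04  1.24 -0.    2.73]
{'d': array([0.0093, 0.0015, 0.173 ]), 'yaw': -0.1968, 'roll': 0.1052, 'd_after_roll': array([0.0094, 0.0005, 0.173 ])} [-0.61  0.29 -0.04  1.24 -0.    2.73]
```

Request:
carry_out(
  moves=[
    {"dx":0,"dy":0,"dz":0,"roll":0.105,"claw":-1},
    {"dx":0.0085,"dy":0.001,"dz":0.03,"roll":0,"claw":-1},
    {"dx":0,"dy":0,"dz":0.05,"roll":0,"claw":-1},
    {"dx":0,"dy":0,"dz":0.04,"roll":0,"claw":-1},
    {"dx":0,"dy":0,"dz":0.03,"roll":0,"claw":-1},
    {"dx":0,"dy":0,"dz":0.023,"roll":0,"claw":-1},
    {"dx":0,"dy":0,"dz":0,"roll":0,"claw":-1},
  ],
  force=80,
)

```text
clock: 2.62
ee_pos: [0.475, -0.2545, 0.0565]
eef_rot: [0.988, -0.153, -0.002, -0.001]
wrist_force: [-0.2, -0.3, 0.4]
gripper_width: 1.001
```

Run:
```python
from h import *
state(); plan(0.478,-0.2535,0.058,yaw=-0.302)
c=viewer.calibration("wrist");im=viewer.snapshot("wrist")
cv2.imwrite("pics/w2.png",cv2.resize(im[:,:,::-1],(640,480),interpolation=2))
```

```text
t 2.62 pos [ 0.475  -0.2545  0.0565] yaw -0.3072 tilt [-0.0041  0.0023 -1.    ] F [-0.23 -0.25  0.38] M [-0.041 -0.009  0.014] w 1.001
{'d': array([ 0.0026, -0.0019, -0.0015]), 'yaw': -0.3072, 'roll': -0.0052, 'd_after_roll': array([ 0.0026, -0.0018, -0.0015])} [-0.61  0.43 -0.32  0.83 -0.    2.84]
```

View pics/w2.png

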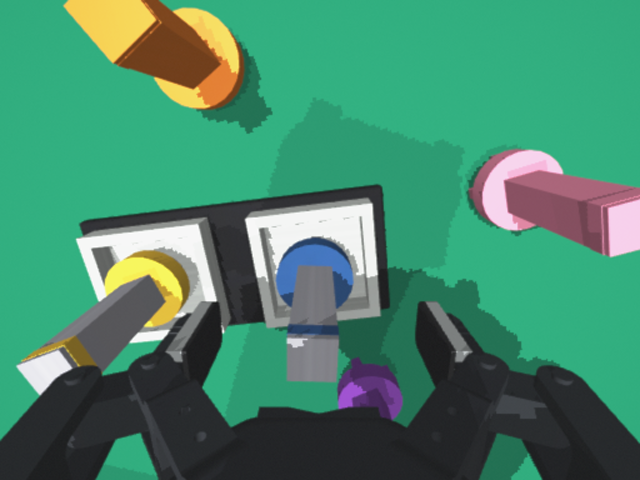

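The shank stands upright and square between the open fingers at about (315,330), and the yellow adapter is clear on the left. I'll apply the small correction and close.

Request:
carry_out(
  moves=[
    {"dx":0.0025,"dy":-0.0015,"dz":-0.001,"roll":0,"claw":-1},
    {"dx":0,"dy":0,"dz":0,"roll":0,"claw":0},
    {"dx":0,"dy":0,"dz":0,"roll":0,"claw":0.4},
    {"dx":0,"dy":0,"dz":0,"roll":0,"claw":1},
    {"dx":0,"dy":0,"dz":0,"roll":0,"claw":1},
    {"dx":0,"dy":0,"dz":0,"roll":0,"claw":1},
    {"dx":0,"dy":0,"dz":0,"roll":0,"claw":1},
    {"dx":0,"dy":0,"dz":0,"roll":0,"claw":1},
  ],
  force=80,
)

```text
clock: 3.68
ee_pos: [0.4807, -0.254, 0.0596]
eef_rot: [0.988, -0.152, 0.0, 0.0]
wrist_force: [0.4, -0.5, 3.9]
gripper_width: 0.198
```

Run:
```python
from h import *
state()
```

```text
t 3.67 pos [ 0.4807 -0.254   0.0596] yaw -0.3052 tilt [ 6.e-04 -4.e-04 -1.e+00] F [ 0.43 -0.5   3.93] M [ 0.101  0.074 -0.043] w 0.198
```

Request:
carry_out(
  moves=[
    {"dx":0,"dy":0,"dz":-0.02,"roll":0,"claw":1},
    {"dx":0,"dy":0,"dz":-0.035,"roll":0,"claw":1},
    {"dx":0,"dy":0,"dz":-0.04,"roll":0,"claw":1},
    {"dx":0,"dy":0,"dz":-0.035,"roll":0,"claw":1},
    {"dx":0,"dy":0,"dz":0,"roll":-0.16,"claw":1},
    {"dx":0,"dy":0,"dz":0,"roll":-0.16,"claw":1},
    {"dx":0,"dy":0,"dz":0,"roll":-0.16,"claw":1},
    {"dx":0,"dy":0,"dz":0,"roll":-0.16,"claw":1},
  ],
)

```text
clock: 4.68
ee_pos: [0.4794, -0.2531, 0.1878]
eef_rot: [0.986, 0.169, -0.001, -0.001]
wrist_force: [-0.7, -0.3, -2.3]
gripper_width: 0.199
```

Request:
carry_out(
  moves=[
    {"dx":0,"dy":0,"dz":0,"roll":-0.16,"claw":1},
    {"dx":0,"dy":0,"dz":0,"roll":-0.16,"claw":1},
    {"dx":0,"dy":0,"dz":0,"roll":-0.16,"claw":1},
    {"dx":0,"dy":0,"dz":0,"roll":-0.16,"claw":1},
    {"dx":0,"dy":0,"dz":0,"roll":-0.16,"claw":1},
    {"dx":0,"dy":0,"dz":0,"roll":-0.16,"claw":1},
    {"dx":0,"dy":0,"dz":0,"roll":0,"claw":1},
  ],
)

```text
clock: 5.55
ee_pos: [0.4795, -0.2532, 0.188]
eef_rot: [0.798, 0.602, -0.0, -0.001]
wrist_force: [0.8, 1.1, -3.9]
gripper_width: 0.198
```

Run:
```python
from h import *
state(); plan(0.476,0.071,0.165,yaw=1.30)
```

```text
t 5.55 pos [ 0.4795 -0.2532  0.188 ] yaw 1.2929 tilt [-0.0023  0.0015 -1.    ] F [ 0.77  1.09 -3.85] M [ 0.026 -0.04   0.039] w 0.198
{'d': array([ 0.3108, -0.0923,  0.0235]), 'yaw': 1.2929, 'roll': -0.0071, 'd_after_roll': array([ 0.3115, -0.0901,  0.0235])} [-0.6   0.33 -0.1   1.14 -0.    1.25]
```

Request:
carry_out(
  moves=[
    {"dx":0.052,"dy":-0.0154,"dz":0,"roll":0,"claw":1},
    {"dx":0.052,"dy":-0.0154,"dz":0,"roll":0,"claw":1},
    {"dx":0.052,"dy":-0.0154,"dz":0,"roll":0,"claw":1},
    {"dx":0.052,"dy":-0.0154,"dz":0,"roll":0,"claw":1},
    {"dx":0.052,"dy":-0.0154,"dz":0,"roll":0,"claw":1},
    {"dx":0.052,"dy":-0.0154,"dz":0,"roll":0,"claw":1},
    {"dx":0,"dy":0,"dz":0.023,"roll":0,"claw":1},
    {"dx":0,"dy":0,"dz":0,"roll":0,"claw":1},
  ],
)

```text
clock: 6.55
ee_pos: [0.4742, 0.0721, 0.1644]
eef_rot: [0.798, 0.603, -0.002, -0.001]
wrist_force: [-0.4, -0.8, -2.4]
gripper_width: 0.201
```

Run:
```python
from h import *
state()
c=viewer.calibration("wrist");im=viewer.snapshot("wrist")
np.savez("w3.npz",im=im,**c)
cv2.imwrite("pics/w3.png",cv2.resize(im[:,:,::-1],(768,576),interpolation=2))
```

```text
t 6.55 pos [0.4742 0.0721 0.1644] yaw 1.2942 tilt [-5.e-03 -4.e-04 -1.e+00] F [-0.42 -0.8  -2.42] M [-0.004  0.073 -0.058] w 0.201
```

View pics/w3.png

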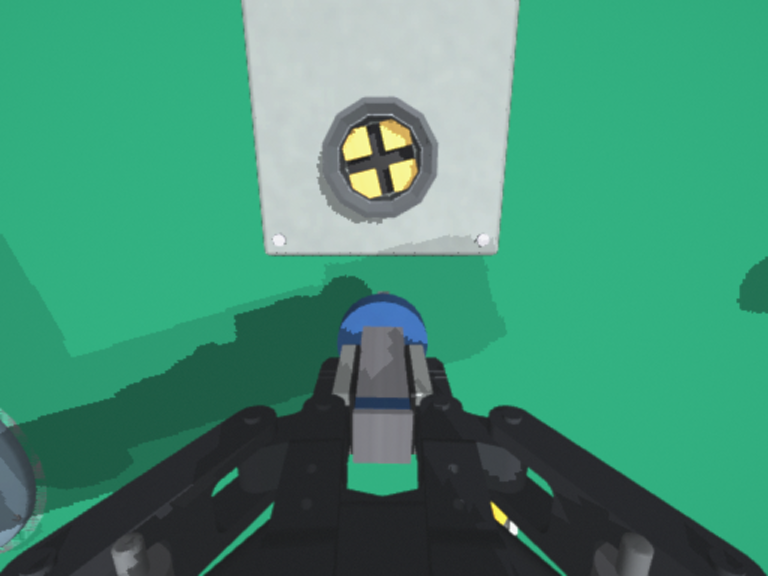

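The collar is at (380,157) of the 768-wide picture, with four brass quadrants. The slots are turned about 13° from the image axes, and the adapter hangs upright and square in the jaws at (383,350). Next I'll measure the slot angle and the axis.

Run:
```python
from h import *
d=np.load("w3.npz");im=d['im'];c={k:d[k] for k in('camera_matrix','rvec','tvec')}
x0,y0,w,h=210,60,90,90
cv2.imwrite("pics/w3z.png",cv2.resize(im[y0:y0+h,x0:x0+w,::-1],None,fx=6,fy=6,interpolation=cv2.INTER_NEAREST))
m=mask(im,(15,60,80),(35,255,255));m[:60]=0;m[150:]=0
B=blobs(m,30)
Q=[]
for b in B: 
    p=cast(c,b[0],.06);Q.append(p);print(b[0],b[1][4],p.round(4))
Q=np.array(Q);ctr=Q.mean(0);a=np.degrees(np.arctan2(*(Q-ctr)[:,1::-1].T));print('brass ctr',ctr,'diag angs',a.round(1),'slot ang mod90',((a-45)%90).round(1), np.linalg.norm(Q-ctr,axis=1))
# union fit circle: outer contour of brass hull
ct=np.vstack(cv2.findContours(m,0,cv2.CHAIN_APPROX_NONE)[0])[:,0].astype(float)
hu=cv2.convexHull(ct.astype(np.float32))[:,0]
W=np.array([cast(c,p,.06) for p in hu])
def circ(W):
    s=np.linalg.lstsq(np.c_[2*W[:,:2],np.ones(len(W))],(W[:,:2]**2).sum(1),rcond=None)[0];return s[:2].round(4),np.sqrt(s[2]+s[0]**2+s[1]**2).round(4)
print('brass circle',circ(W))
# rim: outer boundary of dark gray ring; grey level
g=cv2.cvtColor(im,cv2.COLOR_RGB2GRAY);print(g[105,205:300])
```

```text
(np.float64(262.6), np.float64(89.7)) 354 [0.5057 0.1571 0.06  ]
(np.float64(237.7), np.float64(95.9)) 361 [0.4835 0.1582 0.06  ]
(np.float64(268.4), np.float64(115.6)) 329 [0.5049 0.1349 0.06  ]
(np.float64(244.0), np.float64(121.6)) 333 [0.4826 0.1359 0.06  ]
brass ctr [0.49418047 0.1465339  0.06      ] diag angs [  42.6  132.5  -47.2 -137.5] slot ang mod90 [87.6 87.5 87.8 87.5] [0.01564989 0.01581524 0.01583788 0.0157364 ]
brass circle (array([0.4941, 0.1464]), np.float64(0.0229))
[205 205 205 206 205 205 199 145 133 131 118 115 114 113 113 113 113 114
 115 117 137  92  65  60 104 221 232 232 233 232 218 185 166 125  97  73
  53  39  34  32  39  47  69  73  74  74  75  75  76  76  76  77  78  77
  78  78  78  78  79  80  80  80  78  75  48  39  40  44  57  75  75  86
  73  54  58  96 123 102  97  96  97  98 100 123 126 130 158 203 208 208
 208 208 208 208 208]
```

View pics/w3z.png

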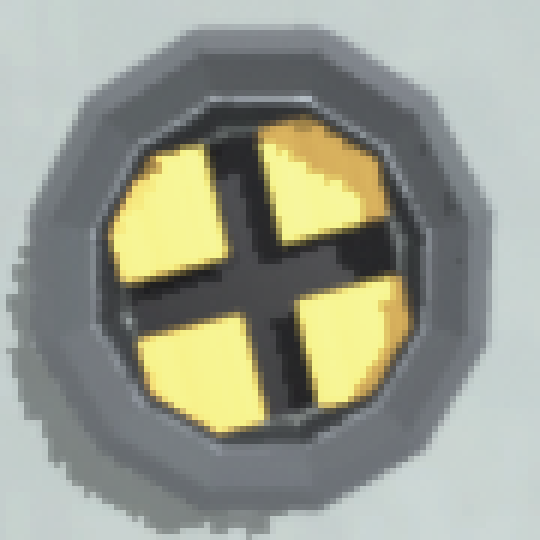

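Run:
```python
from h import *
d=np.load("w3.npz");im=d['im'];c={k:d[k] for k in('camera_matrix','rvec','tvec')}
x0,y0=215,185
cv2.imwrite("pics/w3a.png",cv2.resize(im[y0:y0+130,x0:x0+85,::-1],None,fx=6,fy=6,interpolation=cv2.INTER_NEAREST)[:600])
cv2.imwrite("pics/w3b.png",cv2.resize(im[255:320,225:285,::-1],None,fx=9,fy=9,interpolation=cv2.INTER_NEAREST))
def circ(W):
    s=np.linalg.lstsq(np.c_[2*W[:,:2],np.ones(len(W))],(W[:,:2]**2).sum(1),rcond=None)[0];return s[:2].round(4),np.sqrt(s[2]+s[0]**2+s[1]**2).round(4)
# rim corner points from the 6x zoom (outer rim polygon: top surface) 
f=lambda x,y:(210+x/6-.5,60+y/6-.5)
out=[(190,30),(325,28),(432,92),(488,205),(488,345),(310,508),(190,488),(85,412),(30,235),(90,92)]
W=np.array([cast(c,f(*p),.085) for p in out]);print('rim outer',circ(W))
inn=[(212,97),(312,97),(395,150),(430,240),(412,328),(312,425),(220,437),(135,385),(98,325),(100,220),(130,150)]
for z in(.078,.07):
  W=np.array([cast(c,f(*p),z) for p in inn]);print('bore edge',z,circ(W))
```

```text
rim outer (array([0.4949, 0.1471]), np.float64(0.0307))
bore edge 0.078 (array([0.4943, 0.1478]), np.float64(0.0228))
bore edge 0.07 (array([0.4943, 0.1479]), np.float64(0.0236))
```

View pics/w3a.png

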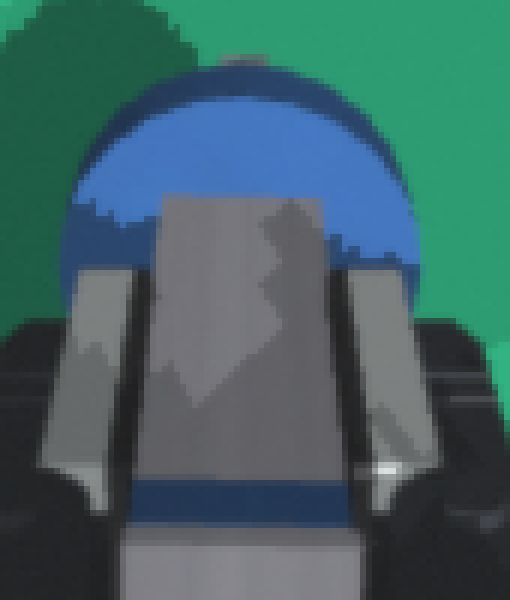

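View pics/w3b.png

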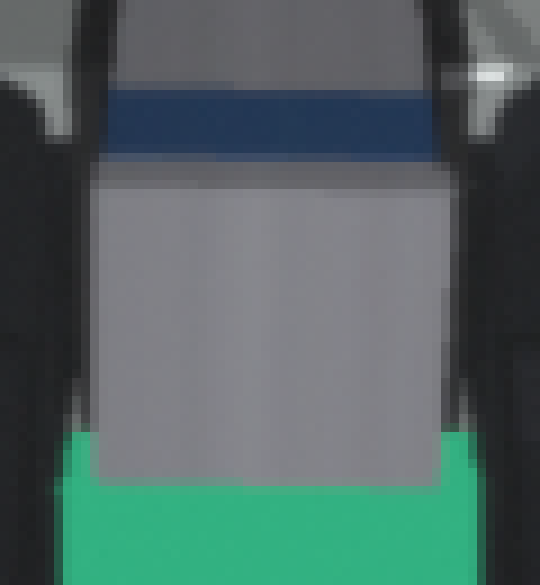

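```bash
cat >> h.py <<'E'
def circ(W):
    s=np.linalg.lstsq(np.c_[2*W[:,:2],np.ones(len(W))],(W[:,:2]**2).sum(1),rcond=None)[0];return s[:2],np.sqrt(s[2]+s[0]**2+s[1]**2)
E
python3 - <<'E'
from h import *
d=np.load("w3.npz");im=d['im'];c={k:d[k] for k in('camera_matrix','rvec','tvec')}
s=telemetry.observe();Rt=R.from_quat(s['eef_rot']).as_matrix();tcp=s['ee_pos']
tool=lambda p:(Rt.T@(np.array(p)-tcp)).round(4)
f=lambda x,y:(225+x/9-.5,255+y/9-.5)
P=np.array([cast(c,f(*p),tcp[2]+.0394) for p in[(92,188),(458,188),(442,485),(97,485)]])
print('top',[tool(p) for p in P],tool(P.mean(0)))
hsv=cv2.cvtColor(im,cv2.COLOR_RGB2HSV)
m=cv2.inRange(hsv,np.array((100,120,140)),np.array((125,255,255)));m[:185]=0;m[232:]=0
ct=max(cv2.findContours(m,0,cv2.CHAIN_APPROX_NONE)[0],key=len)[:,0].astype(float)
top=[]
for u in range(230,284):
    q=ct[ct[:,0]==u]
    if len(q): top.append((u,q[:,1].min()-.3))
for dz in (-.0266,-.024):
    W=np.array([cast(c,p,tcp[2]+dz) for p in top]);cc,r=circ(W);print('disc',tool([*cc,tcp[2]+dz]),r)
m=cv2.inRange(hsv,np.array((100,120,40)),np.array((125,255,255)));m[:185]=0;m[228:]=0
ys,xs=np.nonzero(m);print('extent',[(y,xs[ys==y].min(),xs[ys==y].max()) for y in (222,225,227)])
E
```

```text
top [array([ 0.005 , -0.0096, -0.0394]), array([ 0.005 ,  0.0087, -0.0394]), array([-0.0131,  0.0083, -0.0394]), array([-0.0131, -0.0097, -0.0394])] [-0.004  -0.0006 -0.0394]
disc [-0.0038 -0.0006  0.0266] 0.020633166949842963
disc [-0.0025 -0.0006  0.024 ] 0.02031646125517011
extent [(222, np.int64(226), np.int64(283)), (225, np.int64(225), np.int64(284)), (227, np.int64(225), np.int64(284))]
```

```bash
cat >> h.py <<'E'
def adp(cx,cy,z,yaw,off=(-.004,-.0006)):
    # TCP target so that the adapter axis (tool offset) is over cx,cy; tool down
    X=np.array([np.cos(yaw),np.sin(yaw)]);Y=np.array([np.sin(yaw),-np.cos(yaw)])
    t=np.array([cx,cy])-off[0]*X-off[1]*Y
    print('tcp',t.round(4));plan(t[0],t[1],z,yaw)
E
python3 - <<'E'
from h import *
adp(.4944,.1471,.150,1.39)
E
```

```text
tcp [0.4957 0.1509]
{'d': array([ 0.082 , -0.0019,  0.0153]), 'yaw': 1.2934, 'roll': -0.0966, 'd_after_roll': array([0.0818, 0.006 , 0.0153])} [ 0.02  0.22 -0.31  1.04 -0.    1.87]
```

Request:
carry_out(
  moves=[
    {"dx":0,"dy":0,"dz":0,"roll":-0.097,"claw":1},
    {"dx":0.041,"dy":0.003,"dz":0,"roll":0,"claw":1},
    {"dx":0.041,"dy":0.003,"dz":0,"roll":0,"claw":1},
    {"dx":0,"dy":0,"dz":0.015,"roll":0,"claw":1},
    {"dx":0,"dy":0,"dz":0,"roll":0,"claw":1},
    {"dx":0,"dy":0,"dz":0,"roll":0,"claw":1},
  ],
)

```text
clock: 7.35
ee_pos: [0.4967, 0.15, 0.1514]
eef_rot: [0.768, 0.64, -0.0, -0.0]
wrist_force: [0.6, -0.4, -2.9]
gripper_width: 0.2
```

Run:
```python
from h import *
state();adp(.4944,.1471,.13,1.39)
for n in("side","scene","wrist"):
    im=viewer.snapshot(n)
    if n=="side": im=cv2.resize(im[190:310,175:300],None,fx=4,fy=4,interpolation=2)
    if n=="scene": im=cv2.resize(im[140:260,290:420],None,fx=4,fy=4,interpolation=2)
    cv2.imwrite(f"pics/p4{n}.png",im[:,:,::-1])
state()
```

```text
t 7.35 pos [0.4967 0.15   0.1514] yaw 1.3897 tilt [-8.e-04 -5.e-04 -1.e+00] F [ 0.58 -0.38 -2.94] M [0.011 0.054 0.021] w 0.2
tcp [0.4957 0.1509]
{'d': array([ 0.0008, -0.0011,  0.0214]), 'yaw': 1.3897, 'roll': -0.0003, 'd_after_roll': array([ 0.0008, -0.0011,  0.0214])} [ 0.17  0.3  -0.24  1.03 -0.    1.92]
t 7.5 pos [0.4972 0.1504 0.1517] yaw 1.3903 tilt [ 6.e-04 -1.e-04 -1.e+00] F [ 0.14 -0.1  -3.76] M [-0.018 -0.022  0.007] w 0.201
```

View pics/p4side.png

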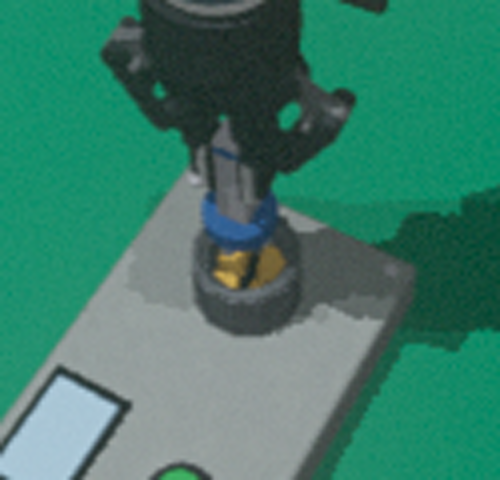

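View pics/p4wrist.png

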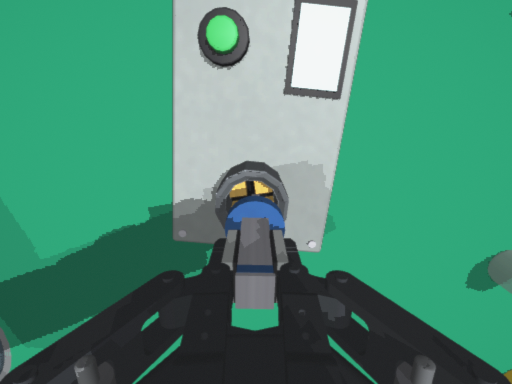

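The side and wrist views show the adapter over the collar mouth with a small lateral offset of about 1.3 mm, which matches the numbers. I'll correct it and lower into the mouth.

Request:
carry_out(
  moves=[
    {"dx":0.0005,"dy":-0.0014,"dz":0,"roll":0,"claw":1},
    {"dx":0,"dy":0,"dz":0.01,"roll":0,"claw":1},
    {"dx":0,"dy":0,"dz":0.01,"roll":0,"claw":1},
    {"dx":0,"dy":0,"dz":0,"roll":0,"claw":1},
    {"dx":0,"dy":0,"dz":0,"roll":0,"claw":1},
  ],
)

```text
clock: 8.12
ee_pos: [0.4956, 0.1519, 0.1311]
eef_rot: [0.767, 0.641, -0.0, -0.0]
wrist_force: [0.6, 0.4, -2.3]
gripper_width: 0.202
```

Run:
```python
from h import *
state();adp(.4944,.1471,.12,1.39)
im=viewer.snapshot("wrist");cv2.imwrite("pics/p5.png",cv2.resize(im[140:290,190:320,::-1],None,fx=4,fy=4,interpolation=cv2.INTER_NEAREST))
state()
```

```text
t 8.12 pos [0.4956 0.1519 0.1311] yaw 1.3919 tilt [-5.e-04 -2.e-04 -1.e+00] F [ 0.59  0.4  -2.28] M [-0.014 -0.002  0.002] w 0.202
tcp [0.4957 0.1509]
{'d': array([-0.0009,  0.0003,  0.0111]), 'yaw': 1.3919, 'roll': 0.0019, 'd_after_roll': array([-0.0009,  0.0003,  0.0111])} [ 0.18  0.32 -0.27  0.98 -0.    1.92]
t 8.18 pos [0.4958 0.152  0.1313] yaw 1.3919 tilt [ 2.e-04 -1.e-04 -1.e+00] F [ 0.41  0.2  -2.92] M [ 0.01  -0.014 -0.022] w 0.197
```

View pics/p5.png

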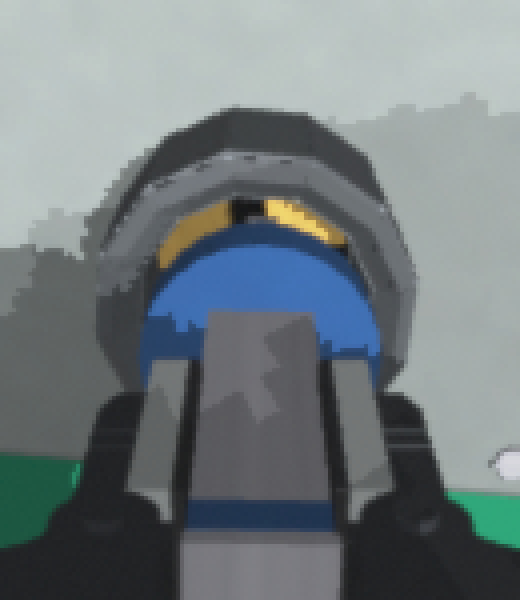

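Request:
carry_out(
  moves=[
    {"dx":-0.0008,"dy":-0.0002,"dz":0.003,"roll":0,"claw":1},
    {"dx":0,"dy":0,"dz":0.004,"roll":0,"claw":1},
    {"dx":0,"dy":0,"dz":0.003,"roll":0,"claw":1},
    {"dx":0,"dy":0,"dz":0,"roll":0,"claw":1},
    {"dx":0,"dy":0,"dz":0,"roll":0,"claw":1},
  ],
)

```text
clock: 8.8
ee_pos: [0.4954, 0.1512, 0.1213]
eef_rot: [0.767, 0.641, -0.0, 0.0]
wrist_force: [-0.2, -0.8, -3.4]
gripper_width: 0.193
```

Run:
```python
from h import *
adp(.4944,.1471,.12,1.39);state()
```

```text
tcp [0.4957 0.1509]
{'d': array([-0.0002,  0.0004,  0.0013]), 'yaw': 1.3919, 'roll': 0.0019, 'd_after_roll': array([-0.0002,  0.0004,  0.0013])} [ 0.17  0.32 -0.29  0.96 -0.    1.92]
t 8.8 pos [0.4954 0.1512 0.1213] yaw 1.3919 tilt [ 0.e+00 -1.e-04 -1.e+00] F [-0.23 -0.83 -3.43] M [ 0.004 -0.027 -0.031] w 0.193
```

Request:
carry_out(
  moves=[
    {"dx":0,"dy":0,"dz":0.002,"roll":0,"claw":1},
    {"dx":0,"dy":0,"dz":0.002,"roll":0,"claw":1},
    {"dx":0,"dy":0,"dz":0,"roll":0,"claw":1},
    {"dx":0,"dy":0,"dz":0,"roll":0,"claw":1},
  ],
)

```text
clock: 9.3
ee_pos: [0.4953, 0.1512, 0.1173]
eef_rot: [0.767, 0.641, -0.0, 0.0]
wrist_force: [-0.1, 0.5, -4.4]
gripper_width: 0.2
```

Request:
carry_out(
  moves=[
    {"dx":0,"dy":0,"dz":0.001,"roll":0,"claw":1},
    {"dx":0,"dy":0,"dz":0.001,"roll":0,"claw":1},
    {"dx":0,"dy":0,"dz":0,"roll":0,"claw":1},
  ],
)

```text
clock: 9.68
ee_pos: [0.4953, 0.1511, 0.1151]
eef_rot: [0.767, 0.641, -0.0, -0.0]
wrist_force: [0.1, 1.2, -3.3]
gripper_width: 0.197
```

No side load so far, so I'll keep going slowly.

Request:
carry_out(
  moves=[
    {"dx":0,"dy":0,"dz":0.001,"roll":0,"claw":1},
    {"dx":0,"dy":0,"dz":0.001,"roll":0,"claw":1},
    {"dx":0,"dy":0,"dz":0,"roll":0,"claw":1},
  ],
)

```text
clock: 10.05
ee_pos: [0.4953, 0.1511, 0.1132]
eef_rot: [0.767, 0.641, -0.0, 0.0]
wrist_force: [0.2, -0.1, -4.0]
gripper_width: 0.197
```

Request:
carry_out(
  moves=[
    {"dx":0,"dy":0,"dz":0.001,"roll":0,"claw":1},
    {"dx":0,"dy":0,"dz":0,"roll":0,"claw":1},
  ],
)

```text
clock: 10.3
ee_pos: [0.4953, 0.1511, 0.1122]
eef_rot: [0.767, 0.641, -0.0, 0.0]
wrist_force: [-0.2, -0.7, -2.6]
gripper_width: 0.199
```

Request:
carry_out(
  moves=[
    {"dx":0,"dy":0,"dz":0.001,"roll":0,"claw":1},
    {"dx":0,"dy":0,"dz":0,"roll":0,"claw":1},
  ],
)

```text
clock: 10.55
ee_pos: [0.4954, 0.1511, 0.1112]
eef_rot: [0.767, 0.641, -0.0, 0.0]
wrist_force: [-1.1, -0.0, -2.4]
gripper_width: 0.198
```

Request:
carry_out(
  moves=[
    {"dx":0,"dy":0,"dz":0.001,"roll":0,"claw":1},
    {"dx":0,"dy":0,"dz":0,"roll":0,"claw":1},
  ],
)

```text
clock: 10.8
ee_pos: [0.4955, 0.1512, 0.1107]
eef_rot: [0.767, 0.641, 0.0, 0.0]
wrist_force: [-1.5, -0.2, 1.4]
gripper_width: 0.201
```

Request:
carry_out(
  moves=[
    {"dx":0,"dy":0,"dz":0.001,"roll":0,"claw":1},
    {"dx":0,"dy":0,"dz":0,"roll":0,"claw":1},
  ],
)

```text
clock: 11.05
ee_pos: [0.4955, 0.1511, 0.1097]
eef_rot: [0.767, 0.641, 0.0, 0.0]
wrist_force: [-3.4, 0.2, 4.4]
gripper_width: 0.203
```

Request:
carry_out(
  moves=[
    {"dx":0,"dy":0,"dz":0.001,"roll":0,"claw":1},
    {"dx":0,"dy":0,"dz":0,"roll":0,"claw":1},
  ],
)

```text
clock: 11.3
ee_pos: [0.4955, 0.1512, 0.1086]
eef_rot: [0.767, 0.641, 0.0, 0.0]
wrist_force: [-2.0, -1.4, 5.1]
gripper_width: 0.195
```

Contact came at TCP z ≈ 0.111, which puts the face close to nominal, and the load is about 8 N. Now I'll turn toward the slots.

Request:
carry_out(
  moves=[
    {"dx":0,"dy":-0.0001,"dz":0,"roll":-0.025,"claw":1},
    {"dx":0,"dy":-0.0001,"dz":0,"roll":-0.025,"claw":1},
    {"dx":0,"dy":0,"dz":0,"roll":0,"claw":1},
  ],
)

```text
clock: 11.68
ee_pos: [0.4955, 0.151, 0.1087]
eef_rot: [0.751, 0.66, 0.0, 0.0]
wrist_force: [-2.7, -1.4, 5.2]
gripper_width: 0.201
```

Request:
carry_out(
  moves=[
    {"dx":0,"dy":-0.0001,"dz":0,"roll":-0.025,"claw":1},
    {"dx":0,"dy":0,"dz":0,"roll":0,"claw":1},
  ],
)

```text
clock: 11.92
ee_pos: [0.4955, 0.1508, 0.1086]
eef_rot: [0.743, 0.669, 0.0, 0.001]
wrist_force: [-2.3, -2.5, 5.6]
gripper_width: 0.197
```

Run:
```python
from h import *
state()
```

```text
t 11.93 pos [0.4955 0.1508 0.1086] yaw 1.4665 tilt [ 9.e-04 -1.e-03 -1.e+00] F [-2.31 -2.5   5.63] M [-0.356  0.501 -0.077] w 0.197
```

Request:
carry_out(
  moves=[
    {"dx":0,"dy":-0.0001,"dz":0,"roll":-0.02,"claw":1},
    {"dx":0,"dy":0,"dz":0,"roll":0,"claw":1},
  ],
)

```text
clock: 12.18
ee_pos: [0.4954, 0.1507, 0.1086]
eef_rot: [0.736, 0.677, -0.0, 0.001]
wrist_force: [-1.8, -2.9, 5.2]
gripper_width: 0.2
```

Request:
carry_out(
  moves=[
    {"dx":0,"dy":-0.0001,"dz":0,"roll":-0.02,"claw":1},
    {"dx":0,"dy":0,"dz":0,"roll":0,"claw":1},
  ],
)

```text
clock: 12.42
ee_pos: [0.4954, 0.1506, 0.1086]
eef_rot: [0.729, 0.684, -0.0, 0.001]
wrist_force: [-1.4, -3.2, 5.7]
gripper_width: 0.2
```

Request:
carry_out(
  moves=[
    {"dx":0,"dy":-0.0001,"dz":0,"roll":-0.02,"claw":1},
    {"dx":0,"dy":0,"dz":0,"roll":0,"claw":1},
  ],
)

```text
clock: 12.68
ee_pos: [0.4944, 0.1515, 0.1075]
eef_rot: [0.722, 0.691, -0.0, -0.001]
wrist_force: [-0.4, 0.1, -3.6]
gripper_width: 0.202
```

Run:
```python
from h import *
state()
```

```text
t 12.68 pos [0.4944 0.1515 0.1075] yaw 1.527 tilt [-9.e-04  7.e-04 -1.e+00] F [-0.36  0.08 -3.56] M [0.041 0.035 0.002] w 0.202
```

The load fell away at yaw 1.527, against 1.529 from the picture, so the lugs are in. I'll stop turning and press home.

Request:
carry_out(
  moves=[
    {"dx":0,"dy":0,"dz":0.0015,"roll":0,"claw":1},
    {"dx":0,"dy":0,"dz":0.0015,"roll":0,"claw":1},
    {"dx":0,"dy":0,"dz":0.001,"roll":0,"claw":1},
    {"dx":0,"dy":0,"dz":0,"roll":0,"claw":1},
  ],
)

```text
clock: 13.18
ee_pos: [0.4946, 0.1513, 0.1041]
eef_rot: [0.722, 0.691, -0.0, -0.0]
wrist_force: [0.0, 0.2, -3.7]
gripper_width: 0.203
```

Request:
carry_out(
  moves=[
    {"dx":0,"dy":0,"dz":0.001,"roll":0,"claw":1},
    {"dx":0,"dy":0,"dz":0,"roll":0,"claw":1},
  ],
)

```text
clock: 13.42
ee_pos: [0.4948, 0.1512, 0.1032]
eef_rot: [0.722, 0.691, -0.0, 0.0]
wrist_force: [0.7, -0.5, -3.4]
gripper_width: 0.202
```

Request:
carry_out(
  moves=[
    {"dx":0,"dy":0,"dz":0.001,"roll":0,"claw":1},
    {"dx":0,"dy":0,"dz":0,"roll":0,"claw":1},
  ],
)

```text
clock: 13.68
ee_pos: [0.4947, 0.1512, 0.1022]
eef_rot: [0.722, 0.691, -0.0, 0.0]
wrist_force: [-0.0, -0.3, -3.2]
gripper_width: 0.197
```

Request:
carry_out(
  moves=[
    {"dx":0,"dy":0,"dz":0.001,"roll":0,"claw":1},
    {"dx":0,"dy":0,"dz":0,"roll":0,"claw":1},
  ],
)

```text
clock: 13.92
ee_pos: [0.4949, 0.1512, 0.1017]
eef_rot: [0.722, 0.691, 0.0, 0.0]
wrist_force: [-1.8, -0.4, 1.9]
gripper_width: 0.196
```

Request:
carry_out(
  moves=[
    {"dx":0,"dy":0,"dz":0.001,"roll":0,"claw":1},
    {"dx":0,"dy":0,"dz":0,"roll":0,"claw":1},
  ],
)

```text
clock: 14.18
ee_pos: [0.4949, 0.1513, 0.1006]
eef_rot: [0.722, 0.691, 0.0, 0.0]
wrist_force: [-2.5, -0.3, 3.5]
gripper_width: 0.201
```

Home was felt 9.1 mm below the first contact, at about 7 N. I'll unload the spring, release and rise.

Request:
carry_out(
  moves=[
    {"dx":0,"dy":0,"dz":-0.001,"roll":0,"claw":1},
    {"dx":0,"dy":0,"dz":0,"roll":0,"claw":1},
    {"dx":0,"dy":0,"dz":0,"roll":0,"claw":0.4},
    {"dx":0,"dy":0,"dz":0,"roll":0,"claw":0},
    {"dx":0,"dy":0,"dz":0,"roll":0,"claw":-0.3},
    {"dx":0,"dy":0,"dz":0,"roll":0,"claw":-0.3},
    {"dx":0,"dy":0,"dz":0,"roll":0,"claw":-0.3},
  ],
  force=30,
)

```text
clock: 15.05
ee_pos: [0.4948, 0.1512, 0.1013]
eef_rot: [0.722, 0.691, 0.0, 0.0]
wrist_force: [-0.1, 0.5, 0.5]
gripper_width: 0.651
```

Run:
```python
from h import *
state()
im=viewer.snapshot("wrist");cv2.imwrite("pics/p6.png",im[:,:,::-1])
```

```text
t 15.05 pos [0.4948 0.1512 0.1013] yaw 1.5268 tilt [ 1.e-04 -1.e-04 -1.e+00] F [-0.11  0.45  0.51] M [ 0.023 -0.041 -0.023] w 0.651
```

View pics/p6.png

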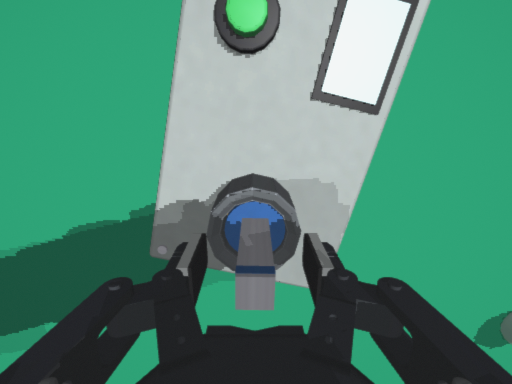

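The adapter stands in the collar, free of the open fingers. Rising now.

Request:
carry_out(
  moves=[
    {"dx":0,"dy":0,"dz":-0.02,"roll":0,"claw":-0.3},
    {"dx":0,"dy":0,"dz":-0.04,"roll":0,"claw":-0.3},
    {"dx":0,"dy":0,"dz":-0.05,"roll":0,"claw":-0.3},
    {"dx":0,"dy":0,"dz":-0.01,"roll":0,"claw":0.3},
    {"dx":0,"dy":0,"dz":0,"roll":0,"claw":1},
    {"dx":0,"dy":0,"dz":0,"roll":0,"claw":1},
  ],
)

```text
clock: 15.85
ee_pos: [0.4937, 0.151, 0.2196]
eef_rot: [0.723, 0.691, -0.001, -0.001]
wrist_force: [0.3, -0.1, 0.7]
gripper_width: 0.021
```

Run:
```python
from h import *
state()
c=viewer.calibration("wrist");im=viewer.snapshot("wrist");cv2.imwrite("pics/p7.png",im[:,:,::-1])
m=mask(im,(52,150,150),(68,255,255))
# button saturated green
for b in blobs(m,60):
    if b[1][4]<4000:print('w',b,cast(c,b[0],.055).round(4))
for n,k in (("scene",(380,420,195,235)),("side",(200,240,295,335))):
    i=viewer.snapshot(n);cc=viewer.calibration(n);h=cv2.cvtColor(i,cv2.COLOR_RGB2HSV)
    m=mask(i,(52,130,110),(68,255,255))
    mm=np.zeros_like(m);mm[k[2]:k[3],k[0]:k[1]]=m[k[2]:k[3],k[0]:k[1]]
    for b in blobs(mm,15):print(n,b,cast(cc,b[0],.055).round(4))
    x,y,w,hh=(290,140,140,120) if n=="scene" else (155,190,140,170)
    cv2.imwrite(f"pics/p7{n}.png",cv2.resize(i[y:y+hh,x:x+w,::-1],None,fx=3.5,fy=3.5,interpolation=2))
```

```text
t 15.85 pos [0.4937 0.151  0.2196] yaw 1.5267 tilt [-2.9e-03 -6.0e-04 -1.0e+00] F [ 0.28 -0.1   0.67] M [ 0.007 -0.02   0.001] w 0.021
w ((np.float64(246.1), np.float64(50.4)), (np.int32(240), np.int32(35), np.int32(23), np.int32(27), np.int32(78))) [0.4909 0.2828 0.055 ]
scene ((np.float64(399.4), np.float64(215.4)), (np.int32(395), np.int32(211), np.int32(11), np.int32(10), np.int32(45))) [0.4951 0.2849 0.055 ]
```

View pics/p7.png

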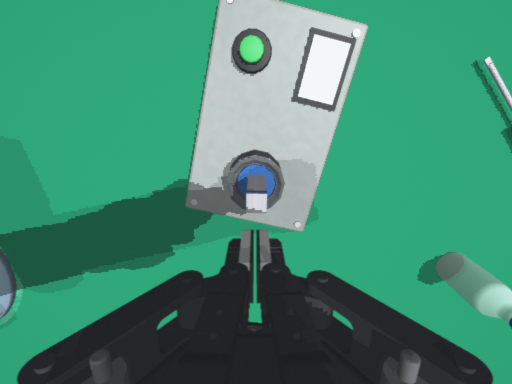

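View pics/p7side.png

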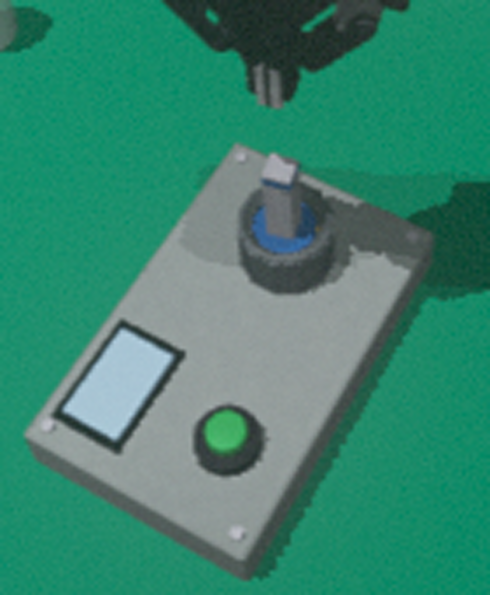

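The adapter is seated upright in the collar. The button is at (252,48) in the wrist view and (219,313) in the side view. I'll triangulate it.

Run:
```python
from h import *
C={n:viewer.calibration(n) for n in("scene","side","wrist")}
U={"wrist":(251.8,48.2),"side":(219.1,312.6),"scene":(399.9,215.3)}
for a,b in(("wrist","side"),("wrist","scene"),("scene","side")): print(a,b,two(C[a],U[a],C[b],U[b]))
for n in U: print(n,[cast(C[n],U[n],z)[:2].round(4) for z in(.05,.06,)])
plan(.4950,.286,.12)
```

```text
wrist side (array([0.49611018, 0.28371997, 0.05839161]), np.float64(0.0016816134054923257))
wrist scene (array([0.49699061, 0.28437674, 0.05912596]), np.float64(0.00103414551691723))
scene side (array([0.49591648, 0.28436003, 0.05854249]), np.float64(0.0020516073189949654))
wrist [array([0.4969, 0.2855]), array([0.4969, 0.2837])]
side [array([0.4969, 0.2801]), array([0.495 , 0.2841])]
scene [array([0.4919, 0.2874]), array([0.4975, 0.2847])]
{'d': array([ 0.135 , -0.0044,  0.0996]), 'yaw': 1.5268} [ 0.17  0.26 -0.11  1.2  -0.    1.79]
```

Request:
carry_out(
  moves=[
    {"dx":0.044,"dy":-0.001,"dz":0,"roll":0,"claw":1},
    {"dx":0.044,"dy":-0.001,"dz":0,"roll":0,"claw":1},
    {"dx":0.044,"dy":-0.001,"dz":0,"roll":0,"claw":1},
    {"dx":0,"dy":0,"dz":0.05,"roll":0,"claw":1},
    {"dx":0,"dy":0,"dz":0.05,"roll":0,"claw":1},
    {"dx":0,"dy":0,"dz":0.035,"roll":0,"claw":1},
    {"dx":0,"dy":0,"dz":0,"roll":0,"claw":1},
    {"dx":0,"dy":0,"dz":0,"roll":0,"claw":1},
  ],
)

```text
clock: 17.0
ee_pos: [0.4982, 0.2835, 0.0873]
eef_rot: [0.723, 0.691, 0.0, 0.0]
wrist_force: [-0.2, 0.4, 0.5]
gripper_width: 0.002
```

Run:
```python
from h import *
state();plan(.4962,.284,.06)
im=viewer.snapshot("wrist");cv2.imwrite("pics/p8.png",im[:,:,::-1])
i=viewer.snapshot("side");cv2.imwrite("pics/p8s.png",cv2.resize(i[190:360,155:295,::-1],None,fx=3.5,fy=3.5,interpolation=2))
```

```text
t 17.0 pos [0.4982 0.2835 0.0873] yaw 1.5267 tilt [ 1.e-03  3.e-04 -1.e+00] F [-0.18  0.45  0.5 ] M [ 0.049  0.041 -0.029] w 0.002
{'d': array([ 0.0004, -0.002 ,  0.0273]), 'yaw': 1.5267} [ 0.41  0.45 -0.19  0.93 -0.    2.02]
```

View pics/p8.png

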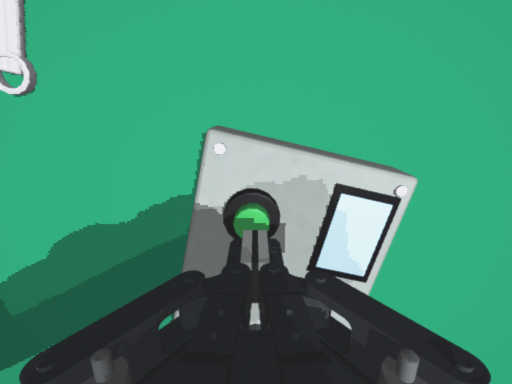

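View pics/p8s.png

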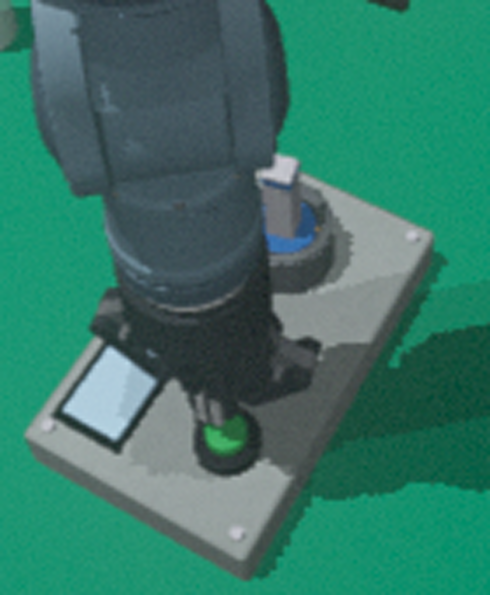

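The shut fingertips are over the green cap at about (255,235), roughly 2 mm to the right of centre. I'll correct that and press in small steps.

Request:
carry_out(
  moves=[
    {"dx":0.0005,"dy":-0.002,"dz":0,"roll":0,"claw":1},
    {"dx":0,"dy":0,"dz":0.012,"roll":0,"claw":1},
    {"dx":0,"dy":0,"dz":0.01,"roll":0,"claw":1},
    {"dx":0,"dy":0,"dz":0.003,"roll":0,"claw":1},
    {"dx":0,"dy":0,"dz":0,"roll":0,"claw":1},
    {"dx":0,"dy":0,"dz":0,"roll":0,"claw":1},
  ],
)

```text
clock: 17.85
ee_pos: [0.4955, 0.2838, 0.0614]
eef_rot: [0.722, 0.691, -0.0, 0.0]
wrist_force: [-1.0, -0.7, 1.6]
gripper_width: -0.001
```

Request:
carry_out(
  moves=[
    {"dx":0,"dy":0,"dz":0.001,"roll":0,"claw":1},
    {"dx":0,"dy":0,"dz":0.001,"roll":0,"claw":1},
    {"dx":0,"dy":0,"dz":0.001,"roll":0,"claw":1},
    {"dx":0,"dy":0,"dz":0,"roll":0,"claw":1},
  ],
)

```text
clock: 18.35
ee_pos: [0.4958, 0.2839, 0.0584]
eef_rot: [0.722, 0.691, 0.0, 0.0]
wrist_force: [-1.2, 0.1, 2.4]
gripper_width: 0.002
```

Request:
carry_out(
  moves=[
    {"dx":0,"dy":0,"dz":0.001,"roll":0,"claw":1},
    {"dx":0,"dy":0,"dz":0.001,"roll":0,"claw":1},
    {"dx":0,"dy":0,"dz":0,"roll":0,"claw":1},
  ],
)

```text
clock: 18.73
ee_pos: [0.4958, 0.2839, 0.0563]
eef_rot: [0.723, 0.691, 0.0, 0.0]
wrist_force: [-0.7, -0.0, 5.0]
gripper_width: -0.0
```

Request:
carry_out(
  moves=[
    {"dx":0,"dy":0,"dz":0.001,"roll":0,"claw":1},
    {"dx":0,"dy":0,"dz":0,"roll":0,"claw":1},
  ],
)

```text
clock: 18.98
ee_pos: [0.4958, 0.2839, 0.056]
eef_rot: [0.722, 0.691, 0.0, 0.0]
wrist_force: [-2.5, -0.9, 8.2]
gripper_width: -0.006
```

Request:
carry_out(
  moves=[
    {"dx":0,"dy":0,"dz":0.0005,"roll":0,"claw":1},
    {"dx":0,"dy":0,"dz":0,"roll":0,"claw":1},
  ],
)

```text
clock: 19.23
ee_pos: [0.4958, 0.2839, 0.0559]
eef_rot: [0.722, 0.691, 0.0, 0.0]
wrist_force: [-3.4, -1.7, 11.3]
gripper_width: 0.0
```

Run:
```python
from h import *
state()
for n,(y,x,h,w) in(("side",(270,180,80,90)),("scene",(180,360,70,80))):
    i=viewer.snapshot(n);cv2.imwrite(f"pics/p9{n}.png",cv2.resize(i[y:y+h,x:x+w,::-1],None,fx=6,fy=6,interpolation=2))
```

```text
t 19.23 pos [0.4958 0.2839 0.0559] yaw 1.5268 tilt [ 9.e-04  2.e-04 -1.e+00] F [-3.37 -1.68 11.29] M [-0.291  0.729 -0.064] w 0.0
```

View pics/p9side.png

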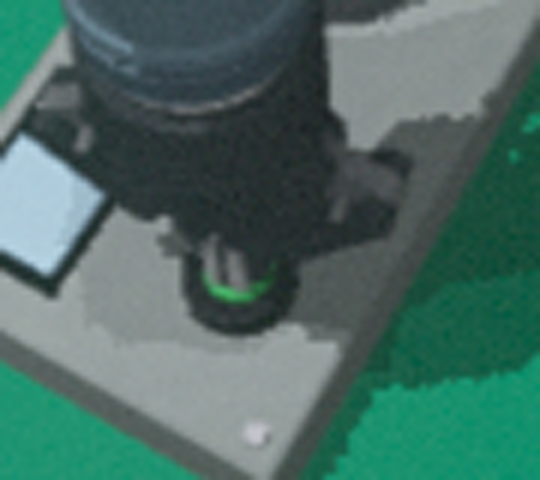

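The cap is pressed down level with its housing under the fingertips, and it has stopped moving while the force rises. One last small push, then release and retreat.

Request:
carry_out(
  moves=[
    {"dx":0,"dy":0,"dz":0.0005,"roll":0,"claw":1},
    {"dx":0,"dy":0,"dz":0,"roll":0,"claw":1},
  ],
)

```text
clock: 19.58
ee_pos: [0.4959, 0.2839, 0.0559]
eef_rot: [0.722, 0.691, 0.001, 0.0]
wrist_force: [-4.5, -1.7, 13.7]
gripper_width: -0.001
```

Request:
carry_out(
  moves=[
    {"dx":0,"dy":0,"dz":-0.005,"roll":0,"claw":1},
    {"dx":0,"dy":0,"dz":-0.01,"roll":0,"claw":1},
    {"dx":0,"dy":0,"dz":-0.03,"roll":0,"claw":1},
    {"dx":0,"dy":0,"dz":-0.05,"roll":0,"claw":1},
    {"dx":0,"dy":0,"dz":-0.05,"roll":0,"claw":1},
    {"dx":-0.03,"dy":0,"dz":-0.03,"roll":0,"claw":1},
    {"dx":-0.05,"dy":0,"dz":0,"roll":0,"claw":1},
    {"dx":-0.05,"dy":0,"dz":0,"roll":0,"claw":1},
  ],
)

```text
clock: 20.58
ee_pos: [0.4901, 0.1529, 0.2299]
eef_rot: [0.722, 0.692, 0.0, 0.0]
wrist_force: [0.0, -0.6, -0.4]
gripper_width: 0.0
```

Run:
```python
from h import *
state()
c=viewer.calibration("wrist");im=viewer.snapshot("wrist");cv2.imwrite("pics/p10w.png",im[:,:,::-1])
im=viewer.snapshot("side");cv2.imwrite("pics/p10s.png",cv2.resize(im[100:360,150:330,::-1],None,fx=2.3,fy=2.3,interpolation=2))
C=viewer.calibration("side")
print(viewer.snapshot("scene").shape)
```

```text
t 20.57 pos [0.4901 0.1529 0.2299] yaw 1.5278 tilt [ 1.4e-03 -1.0e-04 -1.0e+00] F [ 0.   -0.64 -0.43] M [-0.004 -0.022 -0.001] w 0.0
(384, 512, 3)
```

View pics/p10w.png

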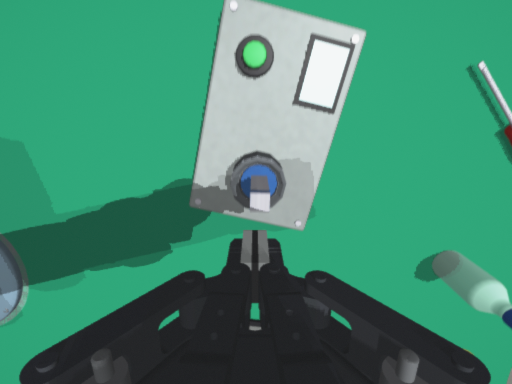

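View pics/p10s.png

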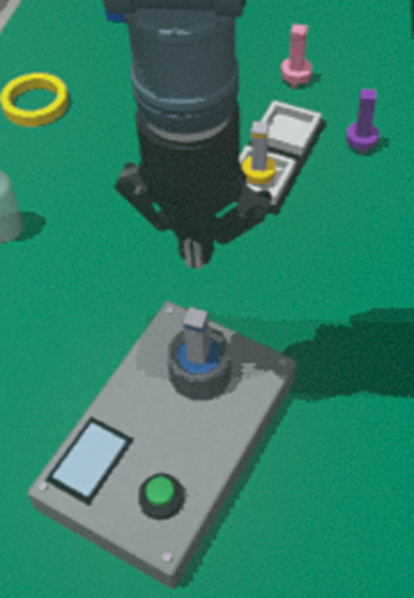

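The final views show the adapter upright in the collar, the button sprung back, the yellow adapter in its bay, and the arm touching nothing. Handing in.

Run:
```python
from rig import order
print(order.job_done())
```

```text
the job is handed in; nothing more can be done
None
```

The job is done and handed in at about 21 s on the robot's clock; the hand-in reported no verdict.

- **Adapter:** I took the blue-banded adapter from the rack and set it lugs-down in the collar, about 8° short of the slots. I turned it under about 8 N until the load fell away at tool yaw 1.527 rad; the slots measured 1.529 rad in the wrist picture. I then pressed it home at about 7 N. The disc met the spindle face 9.1 mm below first contact (expected 9 mm), and I released it.
- **Button:** I pressed the green button until it stopped moving (tool at 55.9 mm, force up to 13.7 N) and released it. I judged full travel by that hard stop and by the cap sitting level with its housing in the side picture.
- **Last checks:** The final wrist and side pictures show the adapter seated upright, the button back up, the yellow adapter standing in its bay, and the arm clear. The wrist force read about 0.

**Disagreements and gaps:**
- My first two move calls were refused because the rows lacked keys; nothing moved.
- The views agreed only to a few millimetres on the collar (wrist against the overhead view, about 5 mm). The three views put the button top at about 58.5 mm, but first contact came nearer 61–62 mm. I relied on touch for heights.
- I did not re-measure the adapter's height in the pictures after letting go.

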